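Open the two-stage safety gate of the bench test enclosure and hold it wide

ROBOT

A 7-joint arm with a two-finger parallel gripper is mounted at the origin on the work surface. World frame = base frame: x ahead of the robot, y to its left, z up, the work surface at z = 0. Lengths are in m, angles in rad, forces in N, time in s.
With the tool pointing down it reaches from about 0.425 to 0.95 m from the base axis. Payload 4.7 kg.
Tool frame: the origin (TCP) lies at the centre of the arm's flange, where the gripper is bolted on; the fingertips stand ahead of it and the grasp point (between the pads) lies 164 mm ahead of it (arm.tips_ahead is the z of the fingertips in the tool frame, in m); z points along the fingers, y is the line along which they close (so a half turn about z gives the same grasp; the last joint's range is limited). The gripper opens to 87 mm and grips with 3 to 60 N. Pads are 19 mm wide; open, the fingers measure 117 mm over their backs; the gripper's body (75 mm by 190 mm) begins 51 mm behind the grasp point.
Start: joints at [1.102, 0.469, -0.049, 1.532, 0.024, 1.141, -0.082], TCP at [0.287, -0.611, 0.405] pointing down, gripper open.
Joint ranges: [-2.59, 2.59], [-0.33, 1.99], [-1.39, 1.29], [0.1, 2.45], [-1.04, 4.18], [0.21, 1.99], [-2.66, 2.66]. Speed limits (rad/s): [2.57, 2.57, 3.14, 3.14, 3.14, 3.14, 3.14].

INTERFACE

Orientations are given as a rotation vector (axis times angle).
In Python, from bench import arm gives the robot as it stands. The module is installed in compiled form; this text tells all that it offers. Calls block until the motion is done:
- arm.goto(position, orientation): joint-space move of the TCP to a pose.
- arm.line_to(position, rotation=None, feed=0.15): straight line of the TCP; rotation=None keeps the orientation; feed is the mean speed in m/s.
- arm.goto_joints(angles): joint-space move.
- arm.move_gripper(opening, grasp_force=None): finger opening in m; grasp_force is the grip in N (None keeps the last); returns when the fingers have stopped.
- arm.wait(seconds).
- arm.solve_ik(position, orientation): joint angles nearest the present ones, or None.
- arm.get_obs(): the state.
- arm.camera(name): name is "scene" or "top" or "wrist"; returns the picture (480x640x3 uint8, red, green, blue); there is no depth.
- arm.get_calibration(name): a dict with "fov_y" (degrees; the focal length in pixels is half the picture's height over the tangent of half this angle, whatever the lens; pixels are square), "cx", "cy" (the principal point, pixels), "k1" (the pictures are not rectified: a ray, as slopes to the right and down, at radius r is drawn at 1 + k1 r^2 times it, then the intrinsics apply), "rvec" (rotation vector, rad) and "tvec" (3), from world to camera coordinates, as OpenCV has them. Camera axes: x right, y down, z forward; pixel columns grow to the right and rows downward; lengths in m; the calibration is good to about 2 mm. A picture is of the moment at which its call begins: read the wrist's pose just before it. get_calibration takes no time and is no camera call; for the wrist camera it gives the pose at the moment of the call.
A pose or a line that the arm cannot do raises arm.PlanningError and nothing moves.
- arm.sign_off(): hands the job in; it is judged then, once.
The state is a dict: "t": time; "q": joint angles; "dq": joint speeds; "effort": joint torques, N m; "position": TCP position; "tcp_rot": TCP orientation; "wrist_force": force on the tool from outside, world axes, zero at the start; "moment": the same for the moment, N m; "opening": finger opening in m; "grasp_force": force on a finger pad.
Only numpy, scipy, OpenCV 4.12 (cv2) and the standard library are available. Lean on these libraries where they do the work, as an engineer would, in place of code of your own. Each camera call takes 0.05 s, during which the arm holds its last target. There are 200 camera calls.

TASK

A colleague needs the board out of the clear test enclosure, so open its front gate for them: first squeeze the red main catch, so that the gate springs ajar on to its safety catch, then squeeze the yellow trigger against the black grip on the gate and swing the gate out past its hold-open detent. Keep it wide open, about square to the enclosure's front, and finish while still holding it there, for it swings partly shut when let go. Leave the multimeter, the screwdriver and the parts tray where they lie.

Things in the scene. Friction and masses are not known exactly. Their poses are not given: they have to be found in the camera images.
- enclosure: Bench safety test enclosure, fixed: aluminium frame, clear panels. Origin on the bench; x from its front to its back, y to its left seen from its front, z up. Frame x -110 to 110, y -190 to 130, top at z 150. The front (-x) faces the robot; its left 190 is the gate, the rest a grey panel with lamps.
- main_catch (a point): Aiming point of the main catch, 190 above the bench, on the front frame just right of the gate; axes as the enclosure's. A red tab (left, +y) is squeezed along y towards a fixed steel post (right, -y). The point is midway between their outer faces when fully squeezed: post face 16 to -y of it, tab face 30 to +y at rest and 16 squeezed. Frame top below: 150.
- red_tab (a point): Centre of the upright red finger tab, 186 above the bench: plate 26 (x) by 6 thick (y), z 162 to 210, on a steel spring bolt below it. It moves up to 14 to -y against 3 N rising to 6 N and springs back when let go. Axes as the enclosure's.
- thumb_post (a point): Centre of the fixed steel thumb post, 180 above the bench: plate 26 (x) by 6 thick (y), z 150 to 210. With the red tab at rest the two measure 46 over their outer faces, 32 when squeezed. Axes as the enclosure's.
- gate_grip (a point): Aiming point of the squeeze grip on top of the gate, 200 above the bench, moving with it; gate axes: as the enclosure's when shut, x across the gate to the inside, y along it to the hinge. Midway between the outer faces of black plate (-x) and yellow trigger (+x) when fully squeezed along x: plate face 16 to -x of it, trigger face 29 to +x at rest and 16 squeezed. Gate top below: 150.
- grip_plate (a point): Centre of the upright black grip plate fixed to the gate, 186 above the bench: 8 thick (x), 36 wide (y), top at 222. Gate axes.
- trigger_bar (a point): Centre of the yellow trigger bar, 200 above the bench: round, 10 thick, 34 long (y). Squeezed, it moves up to 13 to the plate against 2.5 N rising to 5 N and lifts the steel safety hook, whose arm lies below it and reaches inwards over the frame (top at 168; squeezed, 173 beneath the bar rising to 182 at its tip 35 behind).
- gate_hinge (a point): Point on the gate's vertical hinge axis, 150 above the bench, at the left end of the front; axes as the enclosure's. gate_grip lies 135 from the axis: with the gate shut at -2 (x), -135 (y) from it. Opening turns the gate clockwise seen from above, its free end coming out towards the robot.
- gate (a joint): Gate angle in rad: 0 shut, 1.57 square to the front, stop at 1.65; over 1.4 is wide. With the main bolt drawn, an ejector pushes it ajar to 0.07, where the safety hook holds it. A closing spring pulls with 0.5 N (shut) to 1.4 N (wide) at the grip; a roller detent from 0.5 to 1.1 resists with up to 3 N more. Let go beyond it, the gate rests at about 1.1.
- main_bolt (a joint): Travel of the main bolt and red tab in m: 0 sprung out (locked), 0.014 fully squeezed; beyond 0.008 the gate is free of it.
- safety_trigger (a joint): Angle of the yellow trigger in rad: 0 at rest with its hook down, 0.30 fully squeezed; from 0.18 the hook clears its keeper. Keep it squeezed until the gate is open beyond 0.2; then it may relax.
- multimeter: Bystander: orange-yellow hand multimeter lying on its back, 180 by 88 by 38, origin under its centre, long axis x.
- screwdriver: Bystander: red-handled screwdriver lying on the bench, 190 long along x.
- parts_tray: Bystander: blue open parts tray, 130 (x) by 90 by 30, origin under its centre.

How it is judged:
By the outcome, as a careful person would: the job done as asked, in the order asked, and still so for the second after the job is handed in, while the arm keeps its last pose, push and grip.
It also fails if it takes over 51 s, if anything falls off the work surface, if the arm or the gripper's body presses on something with over 40 N, if the wrist force passes 120 N, or if a joint passes its speed limit or range.

## Working session

There is one attempt and no reset: what is moved stays moved. The work goes in short steps, each a Python script; the robot and the scene stay as the last script left them, time stands still between calls to the robot, and variables do not carry over. Pictures are saved under pics/ and viewed, at most 10 in all, crops included, and the job is handed in when it is done.

```bash
mkdir -p pics; ls; python3 - <<'E'
from bench import arm
import cv2
for n in("scene","top"):
    cv2.imwrite(f"pics/{n}0.png",arm.camera(n)[:,:,::-1]); print(arm.get_calibration(n))
o=arm.get_obs();print(o["t"],o["position"],o["tcp_rot"],o["opening"],arm.tips_ahead)
E
```

```text
pics
{'fov_y': 53.62527712131829, 'cx': 314.52324808074, 'cy': 241.9322971399758, 'k1': -0.1244357778994424, 'rvec': array([ 0.98515014,  2.43611046, -1.06064458]), 'tvec': array([ 0.43532026, -0.12825262,  1.71881712])}
{'fov_y': 46.95340543695067, 'cx': 315.16841478319856, 'cy': 243.98952306928987, 'k1': -0.04207749115498765, 'rvec': array([ 2.20045907, -2.16404684,  0.06160389]), 'tvec': array([-0.05861859,  0.57828877,  1.31794111])}
0.1 [ 0.28732337 -0.61056159  0.40380116] [-3.06424121e+00 -6.84984334e-01  6.99383903e-04] 0.08723015528335104 0.1822
```

View pics/scene0.png

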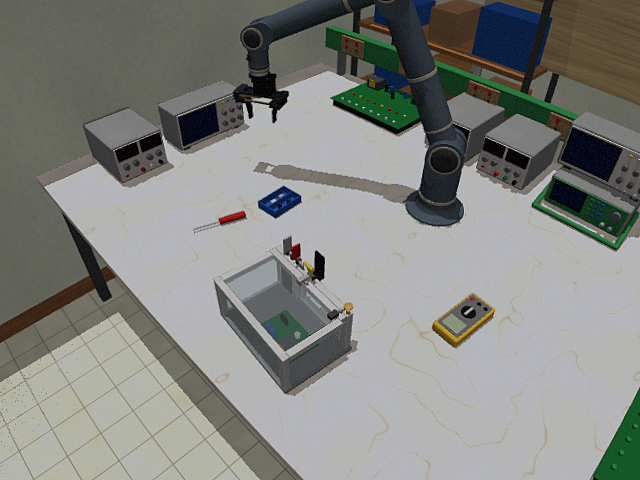

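View pics/top0.png

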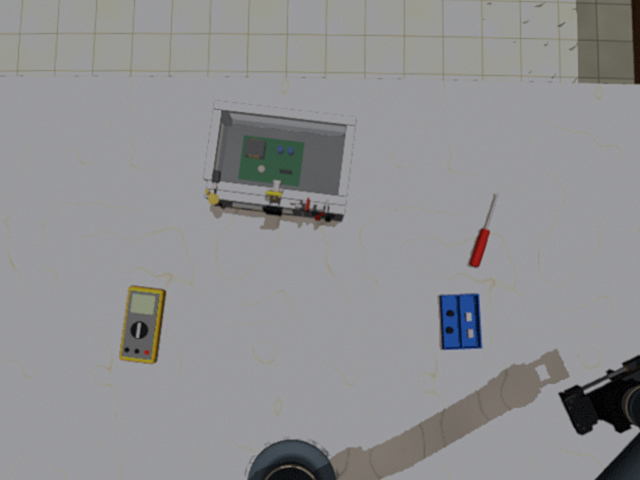

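The top view shows the enclosure at about columns 205–355, rows 100–220. The red tab is near (308,205), the grip near (273,200) and the hinge near (212,197). I'll zoom in on these in both views.

```bash
python3 - <<'E'
import cv2
a=cv2.imread("pics/top0.png")[90:230,195:365];cv2.imwrite("pics/topc.png",cv2.resize(a,None,fx=4,fy=4,interpolation=cv2.INTER_CUBIC))
a=cv2.imread("pics/scene0.png")[225:395,205:365];cv2.imwrite("pics/scenec.png",cv2.resize(a,None,fx=3.5,fy=3.5,interpolation=cv2.INTER_CUBIC))
E
```

```text
(no output)
```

View pics/topc.png

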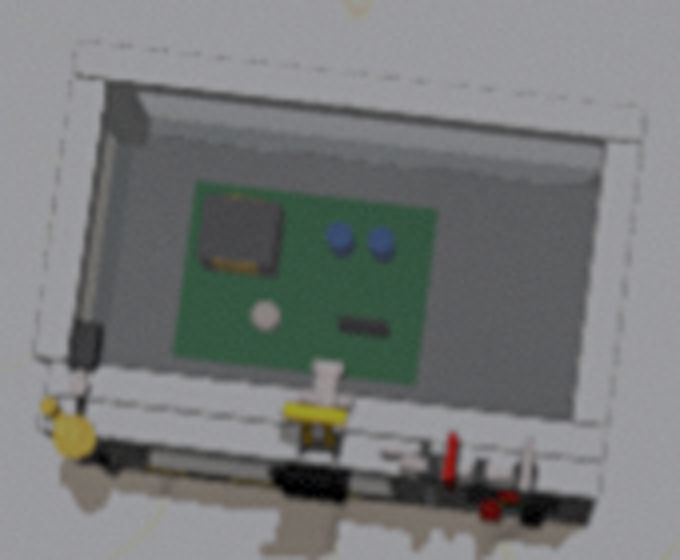

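View pics/scenec.png

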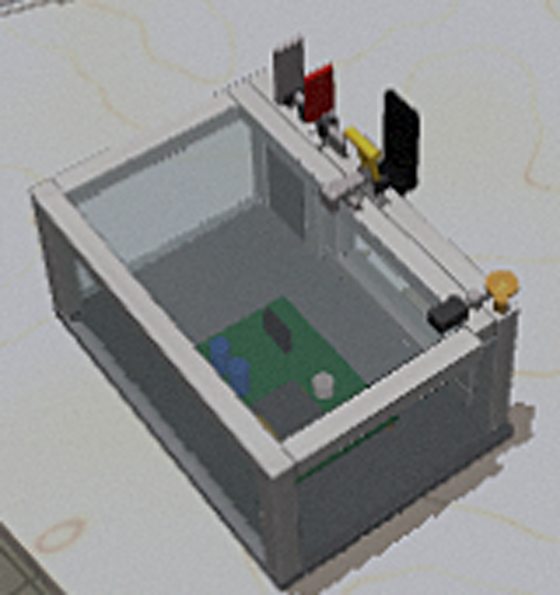

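The top crop shows the frame corners at (77,42), (643,106) and (597,492), the red tab's top edge near (452,456), the steel post near (528,465), the trigger bar at (317,412) and the hinge knob at (72,437). The scene crop shows the same parts. I'll fit the enclosure pose from both views and triangulate the points.

```bash
cat > h.py <<'E'
import numpy as np, cv2
from scipy.optimize import least_squares
from scipy.spatial.transform import Rotation as R
def proj(c,P):
    P=np.atleast_2d(P);X=R.from_rotvec(c["rvec"]).apply(P)+c["tvec"]
    s=X[:,:2]/X[:,2:];s=s*(1+c["k1"]*(s**2).sum(1,keepdims=True))
    return s*240/np.tan(np.radians(c["fov_y"]/2))+[c["cx"],c["cy"]]
def tri(cs,uv,x0=(.7,0,.2),z=None):
    f=lambda p:np.ravel([proj(c,[p[0],p[1],p[2] if z is None else z])[0]-u for c,u in zip(cs,uv)])
    r=least_squares(f,x0);return r.x,np.abs(r.fun).max()
E
python3 - <<'E'
from h import *
from bench import arm
T,S=arm.get_calibration("top"),arm.get_calibration("scene")
t=lambda u,v:np.array([195+(u+.5)/4-.5,90+(v+.5)/4-.5]); s=lambda u,v:np.array([205+(u+.5)/3.5-.5,225+(v+.5)/3.5-.5])
F=[(T,t(77,42),(110,130,150)),(T,t(643,106),(110,-190,150)),(T,t(597,492),(-110,-190,150)),
(S,s(33,188),(110,-190,150)),(S,s(280,473),(110,130,150)),(S,s(283,588),(110,130,0))]
W=lambda p,e:R.from_euler('z',p[2]).apply(np.array(e)/1e3)+[p[0],p[1],0]
f=lambda p:np.ravel([proj(c,W(p,e))[0]-u for c,u,e in F])
r=least_squares(f,[.75,0,0]);print(r.x,r.fun.round(1))
p=r.x
def show(n,P):print(n,P.round(4),"encl",(R.from_euler('z',-p[2]).apply(P-[p[0],p[1],0])*1e3).round(1))
for n,a,b in [("tab z~210",t(452,456),s(319,70)),("post z210",t(528,463),s(289,44)),("bar z200",t(317,410),s(363,150)),("knob",t(72,437),s(502,284)),("plate top 222",t(312,482),s(402,97))]:
    P,e=tri((T,S),(a,b));show(n+" err %.1f"%e,P)
E
```

```text
[ 0.76396509  0.06488431 -0.09609626] [-1.1  1.3 -0.   0.5  0.7  1.8 -2.   0.6 -1.4  0.8  0.2  1.2]
tab z~210 err 0.8 [ 0.6495 -0.0329  0.2099] encl [-104.6 -108.3  209.9]
post z210 err 1.2 [ 0.6462 -0.0722  0.2089] encl [-104.1 -147.8  208.9]
bar z200 err 1.3 [0.6744 0.04   0.195 ] encl [-86.7 -33.4 195. ]
knob err 0.4 [0.6653 0.177  0.1531] encl [-108.9  102.1  153.1]
plate top 222 err 1.1 [0.6331 0.0391 0.2207] encl [-127.8  -38.2  220.7]
```

Those check out against the given sizes: tab to post is 39.5 mm (should be 40), the heights match, and grip = hinge + (−2,−135) falls between the plate and the bar. Next I'll check IK for all the key poses.

```bash
cat >> h.py <<'E'
E0=np.array([.76397,.06488]);YAW=-.094
CATCH=E0+R.from_euler('z',YAW).apply([-.1045,-.1345,0])[:2]
HINGE=np.array([.6653,.1770])
def down(a): # tool down, tool y along world heading a
    y=np.array([np.cos(a),np.sin(a),0]);z=np.array([0,0,-1.]);return R.from_matrix(np.c_[np.cross(y,z),y,z]).as_rotvec()
def catch(z,k=0): return np.r_[CATCH,z+.164],down(YAW+np.pi/2+k*np.pi)
def grip(th,z=.204,k=0,d=0.):
    a=YAW-th;return np.r_[HINGE+R.from_euler('z',a).apply([-.002+d,-.135,0])[:2],z+.164],down(a+k*np.pi)
E
python3 - <<'E'
from h import *
from bench import arm
print(CATCH,grip(0)[0])
for k in(0,1):
    for n,p in [("c.19",catch(.19,k)),("c.33",catch(.33,k))]+[(f"g{t}",grip(t,.204,k)) for t in(.07,.5,1,1.55)]:
        q=arm.solve_ik(*p);print(k,n,None if q is None else np.round(q,2))
E
```

```text
[ 0.64730695 -0.05921768] [0.65063751 0.04278371 0.368     ]
0 c.19 [ 0.53  0.58 -0.73  1.62  0.42  1.11  1.16]
0 c.33 [ 0.53  0.47 -0.75  1.45  0.32  1.35  1.24]
0 g0.07 [ 0.32  0.53 -0.65  1.63  0.35  1.1  -0.59]
0 g0.5 [ 0.26  0.43 -0.59  1.75  0.28  1.04 -1.02]
0 g1 [ 0.24  0.39 -0.67  1.83  0.28  1.02 -1.64]
0 g1.55 [ 0.13  0.41 -0.7   1.81  0.31  1.03 -2.34]
1 c.19 [ 0.18  0.48 -0.22  1.64  0.12  1.03 -1.74]
1 c.33 [ 0.23  0.39 -0.28  1.47  0.11  1.3  -1.73]
1 g0.07 [ 0.6   0.75 -1.18  1.61  0.71  1.28  2.27]
1 g0.5 [ 0.61  0.65 -1.18  1.74  0.65  1.2   1.81]
1 g1 [ 0.55  0.59 -1.17  1.82  0.59  1.15  1.23]
1 g1.55 [ 0.41  0.6  -1.17  1.8   0.6   1.16  0.54]
```

```bash
python3 - <<'E'
from h import *
from bench import arm
arm.goto(*catch(.33))
c=arm.get_calibration("wrist");im=arm.camera("wrist");cv2.imwrite("pics/w1.png",im[:,:,::-1])
import json;json.dump({k:np.array(v).tolist() for k,v in c.items()},open("w1.json","w"))
o=arm.get_obs();print(o["t"],o["position"],np.round(o["q"],2))
y=R.from_euler('z',YAW).apply([0,1,0])[:2]
for n,p,z in[("catch",CATCH,.21),("post",CATCH-.013*y,.21),("tab",CATCH+.027*y,.21),("grip",grip(0)[0][:2],.2),("hinge",HINGE,.153)]:print(n,proj(c,[*p,z]).round(0))
E
```

```text
2.5167 [ 0.64733556 -0.0605556   0.49365915] [ 0.53  0.47 -0.75  1.45  0.32  1.35  1.24]
catch [[326. 240.]]
post [[309. 240.]]
tab [[364. 240.]]
grip [[462. 228.]]
hinge [[596. 216.]]
```

View pics/w1.png

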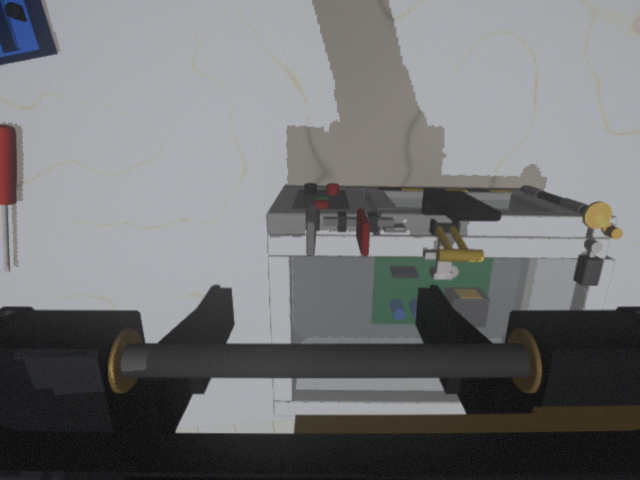

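The wrist view shows the post near (311,232), the tab near (363,232), the bar near (461,256) and the knob at (598,215), all within a few pixels of the prediction. I'll enlarge it and overlay the model.

```bash
python3 - <<'E'
from h import *
import json
c={k:np.array(v) for k,v in json.load(open("w1.json")).items()}
a=cv2.resize(cv2.imread("pics/w1.png")[175:275,290:520],None,fx=3.4,fy=3.4,interpolation=cv2.INTER_CUBIC)
def dr(P,col):
    for q in proj(c,P):
        u=((q-[290,175]+.5)*3.4-.5).astype(int);cv2.circle(a,tuple(int(x) for x in u),3,col,-1)
w=lambda o,e:np.array([np.r_[o,0]+R.from_euler('z',YAW).apply(x) for x in np.array(e)/1e3])
for z in(162,210):
  dr(w(CATCH,[(sx*13,y,z) for sx in(-1,1) for y in(24,30,-16,-10)]),(0,255,0) if z==210 else (255,255,0))
g=grip(0)[0][:2]
dr(w(g,[(x,sy*18,222) for sy in(-1,1) for x in(-16,-8)]),(0,255,0))
dr(w(g,[(24,sy*17,200) for sy in(-1,1)]),(255,0,255))
cv2.imwrite("pics/w1c.png",a)
E
```

```text
(no output)
```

View pics/w1c.png

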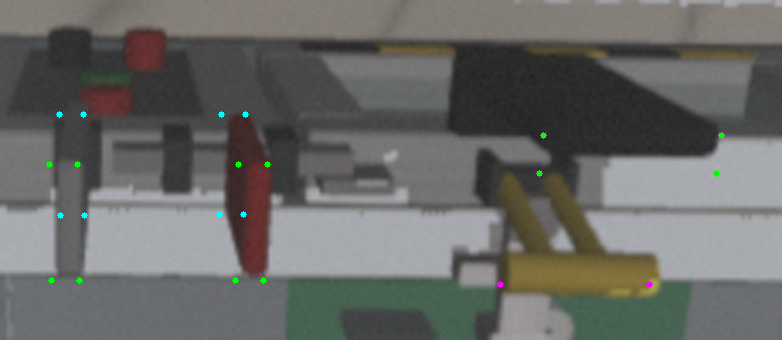

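The overlay agrees within about 1–3 mm. I'll shift the catch by +1 mm in y and the grip by −2.5 mm in x, then squeeze the main catch.

```bash
sed -i 's/\[-.1045,-.1345,0\]/[-.1045,-.1333,0]/; s/d=0\.)/d=-.0025)/' h.py
cat >> h.py <<'E'
def rep(arm,n=""):
    o=arm.get_obs();print(n,"t%.1f"%o["t"],o["position"].round(4),"F",o["wrist_force"].round(1),"op %.4f"%o["opening"],"g %.1f"%o["grasp_force"]);return o
E
python3 - <<'E'
from h import *
from bench import arm
p,r=catch(.192)
arm.line_to(p+[0,0,.06],r,feed=.2);o=rep(arm)
e=p+[0,0,.06]-o["position"];print(e.round(4))
p[:2]+=e[:2]
arm.line_to(p,r,feed=.1);rep(arm,"down")
arm.move_gripper(.046,12);rep(arm)
arm.move_gripper(.030,15);rep(arm,"squeezed")
arm.wait(.4);rep(arm)
cv2.imwrite("pics/s2.png",cv2.resize(arm.camera("scene")[225:375,215:365,::-1],None,fx=4,fy=4,interpolation=cv2.INTER_CUBIC))
E
```

```text
t3.1 [ 0.6477 -0.0583  0.4166] F [ 0.7 -1.9 -0.1] op 0.0869 g 0.0
[-0.0003  0.0003 -0.0006]
down t3.8 [ 0.6474 -0.0576  0.3566] F [-1.2 -0.2  1.2] op 0.0869 g 0.0
 t4.8 [ 0.6472 -0.0553  0.3561] F [ 1.3  5.  -1.4] op 0.0462 g 2.7
squeezed t5.3 [ 0.6471 -0.0583  0.3561] F [-0.1 -0.5 -0. ] op 0.0317 g 15.0
 t5.7 [ 0.6471 -0.0583  0.3561] F [ 0.3 -1.6  2. ] op 0.0315 g 15.0
```

View pics/s2.png

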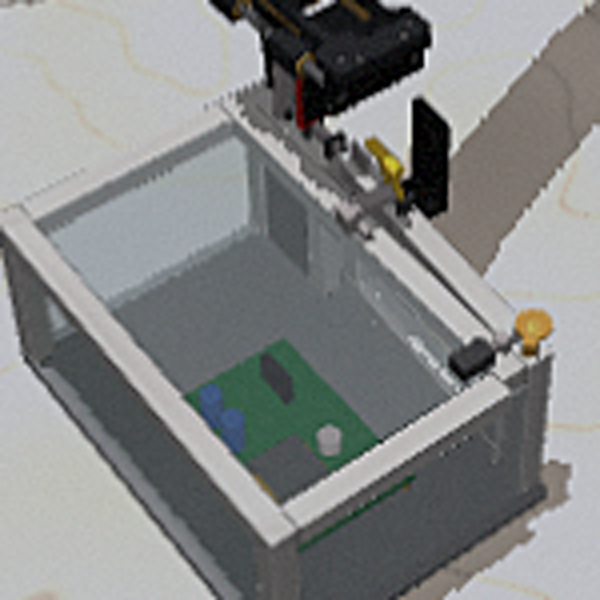

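Opening is 31.5 mm, so the catch is fully squeezed, and the gate is ajar: a wedge gap shows along its top from about (340,190) to (490,330). Next I'll release, hover over the grip and check the ajar pose.

```bash
python3 - <<'E'
from h import *
from bench import arm
arm.move_gripper(.087)
o=rep(arm);arm.line_to(o["position"]+[0,0,.10],feed=.2)
p,r=grip(.07,.292);arm.goto(p,r);o=rep(arm);print((p-o["position"]).round(4))
c=arm.get_calibration("wrist");a=cv2.resize(arm.camera("wrist")[120:370,200:440,::-1],None,fx=2.4,fy=2.4,interpolation=cv2.INTER_CUBIC)
a=np.ascontiguousarray(a)
def dr(P,col):
    for q in proj(c,P):
        u=((q-[200,120]+.5)*2.4-.5);print(u.round(0),end=" ");cv2.circle(a,tuple(int(x) for x in u),3,col,-1)
w=lambda o,e:np.array([np.r_[o,0]+R.from_euler('z',YAW-.07).apply(x) for x in np.array(e)/1e3])
g=grip(.07)[0][:2]
dr(w(g,[(x,sy*18,222) for sy in(-1,1) for x in(-16,-8)]),(0,255,0))
dr(w(g,[(24,sy*17,200) for sy in(-1,1)]),(255,0,255))
cv2.imwrite("pics/w3.png",a)
E
```

```text
t6.8 [ 0.6471 -0.0578  0.356 ] F [ 0.1 -0.3 -0.6] op 0.0873 g 0.0
 t9.0 [0.6388 0.0442 0.4552] F [-0.5 -0.  -0.6] op 0.0868 g 0.0
[-0.      0.0004  0.0008]
[237. 415.] [268. 415.] [234. 281.] [267. 281.] [385. 378.] [389. 261.]
```

View pics/w3.png

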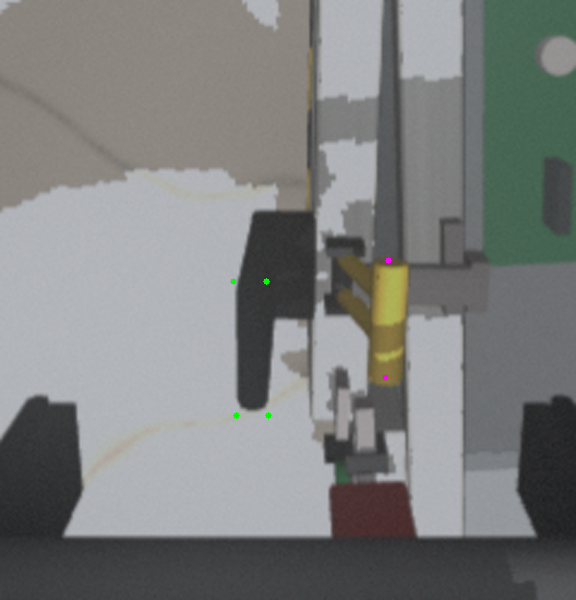

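The overlay matches: the gate is ajar at 0.07, with the plate and bar within about 1 mm of the prediction. Now I'll descend, squeeze and swing the gate.

```bash
python3 - <<'E'
from h import *
from bench import arm
p,r=grip(.07);arm.line_to(p,r,feed=.12);rep(arm,"down")
arm.move_gripper(.030,20);o=rep(arm,"sq")
if o["opening"]<.036 and o["grasp_force"]>10:
    for th in np.r_[np.arange(.15,1.5,.1),1.53]:
        arm.line_to(*grip(th),feed=.08);o=rep(arm,"%.2f"%th)
        if np.linalg.norm(o["wrist_force"])>30: print("stop");break
cv2.imwrite("pics/t4.png",cv2.resize(arm.camera("top")[90:290,150:370,::-1],None,fx=3,fy=3))
cv2.imwrite("pics/s4.png",arm.camera("scene")[:,:,::-1])
E
```

```text
down t9.9 [0.6392 0.0447 0.3688] F [0.  0.1 0.1] op 0.0873 g 0.0
sq t11.0 [0.6383 0.0447 0.369 ] F [-2.7  0.2  5. ] op 0.0313 g 20.0
0.15 t11.3 [0.6283 0.047  0.369 ] F [-0.3 -0.9  6.5] op 0.0308 g 20.0
0.25 t11.6 [0.6156 0.0511 0.369 ] F [-0.8 -1.8  6.3] op 0.0310 g 20.0
0.35 t11.9 [0.6033 0.0567 0.369 ] F [-0.3 -1.7  7.5] op 0.0310 g 20.0
0.45 t12.2 [0.5916 0.0634 0.369 ] F [-1.7 -1.9  7.4] op 0.0308 g 20.0
0.55 t12.5 [0.581  0.0709 0.369 ] F [-0.5 -3.1  7.5] op 0.0311 g 20.0
0.65 t12.9 [0.5708 0.0802 0.3689] F [ 0.5 -3.2  5.6] op 0.0310 g 20.0
0.75 t13.2 [0.5616 0.0902 0.3689] F [-1.3 -2.3  6.5] op 0.0304 g 20.0
0.85 t13.5 [0.5533 0.1012 0.3689] F [-0.5 -4.5  7.3] op 0.0312 g 20.0
0.95 t13.8 [0.5459 0.1135 0.3688] F [-3.  -0.6  8. ] op 0.0309 g 20.1
1.05 t14.1 [0.5401 0.1258 0.3689] F [-2.6 -1.5  8.6] op 0.0312 g 20.1
1.15 t14.4 [0.5359 0.1375 0.3689] F [-2.4 -2.7  8. ] op 0.0309 g 20.0
1.25 t14.8 [0.5326 0.1507 0.3689] F [-3.6 -4.   9.7] op 0.0311 g 20.0
1.35 t15.1 [0.5307 0.1641 0.3689] F [-3.4 -3.5  9.3] op 0.0310 g 20.0
1.45 t15.4 [0.5301 0.1777 0.3689] F [-4.2 -3.5  9.2] op 0.0309 g 20.0
1.53 t15.7 [0.5305 0.1886 0.3689] F [-3.7 -3.4  9.9] op 0.0312 g 20.0
```

View pics/s4.png

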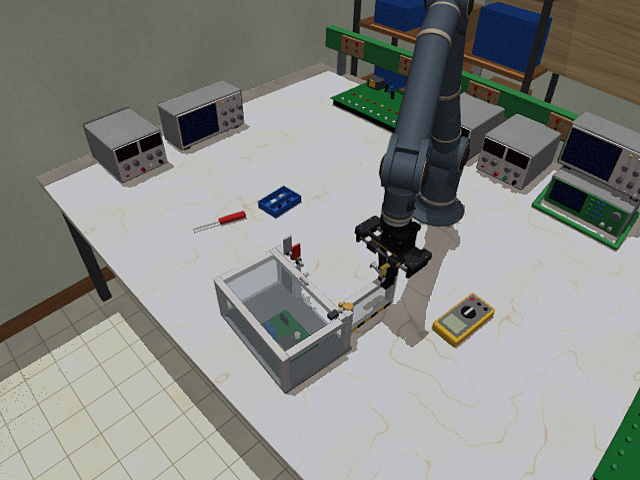

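The scene view shows the gate swung out square to the front, from the hinge at (347,305) to the grip held near (385,275). The bystanders haven't moved. I'll let it settle and hand in.

```bash
python3 - <<'E'
from h import *
from bench import arm
arm.wait(.5);rep(arm);print(arm.sign_off())
E
```

```text
t16.3 [0.5305 0.1883 0.3689] F [-4.1 -2.6  8.6] op 0.0309 g 20.0
the job is handed in; nothing more can be done
None
```

I squeezed the main catch so the gate sprang ajar, then squeezed the trigger and swung the gate to about 1.53 rad (square to the front). I handed the job in at 16.3 s with the arm still holding the gate there, and the multimeter, screwdriver and parts tray untouched.

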